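# Put the stray vial back and click the vial block's sliding cover shut

### The job

Stand the stray sample vial back in the one free pocket of the metal vial block, then push the block's sliding cover along its grooves and over the sprung ridge at the open end until it is fully home against the end wall. Keep the vial upright all the way, push the cover firmly but do not ram it or lean on it, and leave the other things on the bench alone.

Things in the scene. Friction and masses are not known exactly. Their poses are not given: they have to be found in the camera images.
- block: Aluminium vial block, 190 x 88 x 50 mm (its x, y, z), 0.95 kg. Origin: centre of the underside; z up; the cover closes along its +x (roughly the world's -y, to the right). Deck with pockets 28 mm high, in a channel 66 mm wide; ledges 41 mm high carry the cover, lips 46 to 50 mm high hold it down. It stands loose in a low fixed steel frame (11 mm high), with up to 10 mm play at either end
- cover: Grey plastic cover, plate 186 x 74 x 4 mm (its x, y, z), 70 g, loose, already running in the block's grooves with 1 mm play all round, pulled out 70 to 86 mm past the open (-x) end. Origin: centre of the plate's underside; axes as the block's. Home, the origin is at x = -4, y = 0, z = 41 to 42 mm in the block's frame. It slides at under 2 N until its rib meets the ridge
- cover_bar (a point): Centre of the cover's upright grip bar, 12 x 50 x 14 mm (x, y, z), standing on the plate near its rear end; at x = -78, y = 0, z = 10.5 mm in the cover's frame. Push its rear (-x) face or pinch it across the 12 mm. The plate runs on 9 mm behind it. Under the bar is a half-round rib, 3.3 mm deep, that must ride over the ridge
- ridge_spot (a point): Crest of the sprung round ridge across the block's open end (block x = -85, z = 40.5 mm). The rib meets it 8 to 9 mm before home; the push then first slides the block up to 19 mm in +x until it bears on its frame, and at about 13 N the rib crosses the crest, 3 mm before home, and drops behind it, which keeps the cover home. The crossing loads cover and block by about 35 N
- end_plate: End plate across the block's +x end, 6 x 66 x 22 mm (block x, y, z), top 50 mm high; origin: middle of its lower edge; its inner face (block x = +89 mm) stops the cover's nose. Pushing at 20 mm/s or slower until 18 to 20 N are felt is plenty; more than 36 N of the nose on this plate, or 75 N over all contacts of cover and block (ridge and lips included), is ramming
- pocket (a point): Where the centre of a vial seated in the free pocket lies: block x = 57, y = -14 mm, 16 mm above the pocket floor, 6 mm below the deck. The pocket has a 14 mm bore, 22 mm deep; the other seven hold vials fixed in them. 26 mm is free beside a vial there toward the end wall (+x) and toward the next vial (-x), so close the fingers along the block's x
- vial_mid (a point): The stray vial, glass with a blue cap, 12 mm in diameter, 32 mm tall, 12 g, standing on the bench to the left of the block; the point is its centre, 16 mm above its foot, z along the vial. Seated in the pocket, its top is 10 mm above the deck and 3 mm below the cover
- jar: Small brown bystander jar with a white lid, 34 mm wide, 64 mm tall, loose; origin at the centre of its foot
- fittings_jar: Bystander jar with a black lid, 42 mm wide, 57 mm tall, loose; origin at the centre of its foot
- marker: Bystander marker pen, 126 mm long, 11 mm thick, lying on the bench; origin under its centre

How it is judged (in metres and radians):
On the way, in this order (a step that is already met when the one before it is completed fails the run):
1. the vial stands seated in the free pocket while the cover is still open (distance between vial_mid and pocket below 0.004 m and angle between vial_mid's own z axis and vertical below 0.17 rad and x of cover in the frame of block below -0.05 m), for 0.2 s.
2. the cover is over the ridge and home against the end wall (x of cover in the frame of block between -0.006 and -0.002 m and y of cover in the frame of block between -0.003 and 0.003 m and z of cover in the frame of block between 0.038 and 0.044 m and angle between the x axis of cover and the x axis of block, either way round below 0.04 rad), for 0.2 s.
At the end, for the whole second after the job is handed in: The vial stands in the free pocket (centre within 4 mm of the pocket point, tilted less than 10 degrees); the cover lies in its grooves within 2 mm of home (past the ridge), straight; block level, everything at rest (all of step 2 and distance between vial_mid and pocket below 0.004 m and angle between vial_mid's own z axis and vertical below 0.17 rad and linear speed of each of cover, block below 0.01 m/s and angle between block's own z axis and vertical below 0.03 rad); the robot touches nothing.
It fails at once if cover and block are loaded against one another with more than 75 N in all (contact force between cover and block above 75 N).
It fails at once if the cover is rammed against the end plate with more than 36 N (contact force between cover and end_plate above 36 N).
It fails at once if the vial is tipped by more than 40 degrees (angle between vial_mid's own z axis and vertical above 0.7 rad).
It fails at once if the block is tipped out of its frame (angle between block's own z axis and vertical above 0.1 rad).
It fails at once if a jar or the marker is moved by more than 20 mm (distance of any of jar, fittings_jar, marker from where it was at the start of the episode above 0.02 m).
It also fails if it takes over 64 s, if anything falls off the work surface, if the arm or the gripper's body presses on something with over 40 N, if the wrist force passes 120 N, or if a joint passes its speed limit or range.

### The arm

A 6-joint arm with a two-finger parallel gripper is mounted at the origin on a cart in front of the work surface, level with it; the furniture and walls round the work are solid. World frame = base frame: x ahead of the robot, y to its left, z up, the work surface at z = 0. Lengths are in mm, angles in degrees, forces in N, time in s.
With the tool pointing down it reaches from about 350 to 850 mm from the base axis. Payload 8.1 kg.
Tool frame: the origin (TCP) lies midway between the tips of the shut fingers; the grasp point (between the pads) lies 19 mm behind it; x points along the fingers, y is the direction in which the jaws open and shut, and the axes are right-handed (so a half turn about x gives the same grasp; the last joint's range is limited). The gripper opens to 85 mm and grips with 20 to 120 N. Pads are 22 mm wide; open, the fingers measure 114 mm over their backs; the gripper's body (76 mm by 85 mm) begins 54 mm behind the grasp point. The pads swing forward as they close: fully open they stand 13 mm farther back than shut.
Start: joints at [68.789, 7.471, 85.268, -0, 87.261, -4.893], TCP at [168.557, 575.842, 231.292] pointing down, gripper open.
Joint ranges: [-169.43, 169.43], [-51.17, 129.36], [1.28, 143.12], [-76.62, 256.62], [0, 156.53], [-152.29, 152.29]. Speed limits (degrees/s): [136.94, 136.94, 159.86, 180, 180, 180].

### API

Orientations are given as [roll, pitch, yaw] about the fixed x, y, z axes, in that order (R = Rz(yaw) Ry(pitch) Rx(roll)).
In Python, from bench import r gives the robot as it stands.
- The arm moves only by the tool move_arm, never from a script. Its argument "deltas" is a list of rows, each a list of 2 entries, a list of its own where there are three numbers: the shift along the tool's x, y, z in mm, then the turn about the tool's x in degrees. A call has 1 to 12 rows; each row is the pose to reach, as a shift and turn from the pose measured when the call began, along the tool's axes at that moment; what a row does not reach only later rows make up. A row lasts 1/8 s, in which the tool goes at most 62.5 mm and 10.7 degrees, less where a joint would pass 70% of its speed; a pose out of reach is approached as far as the arm can. A call with a gripper value outside its range is refused whole. "jaw" is the opening, from -1 (shut) to 1 (fully open), set as the call begins (left out, the last holds). The fingers move at their own pace and stop on an object; "squeeze" is the grip in N (left out, the last holds). Time passes only in rows, so rows that repeat a pose let the fingers close. It gives the time, the measured TCP pose, the force and the opening at its end, in the units of the state.
- r.sense(): the state, without advancing time (a new reading comes with each control period).
- r.snapshot(name): name is "scene" or "side" or "wrist"; returns (picture, depth): 384x512x3 uint8, red, green, blue; 384x512 float32, mm along the optical axis (not along the pixel's ray), 0 where there is no reading.
- r.get_calibration(name): a dict with "fovy" (degrees; the focal length in pixels is half the picture's height over the tangent of half this angle, whatever the lens; pixels are square), "cx", "cy" (the principal point, pixels), "position" and "attitude" of the camera in the world; the wrist camera has in their place "tool_from_camera" (4x4, takes a point from camera to tool coordinates, whose origin is the TCP and whose axes are the tool frame's). Camera axes: x right, y down, z forward; pixel columns grow to the right and rows downward; lengths in mm; the calibration is good to about 2 mm. A picture is of the moment at which its call begins: read the wrist's pose just before it. get_calibration takes no time and is no camera call.
- r.hand_in(): hands the job in, once; it reports no verdict.
The state is a dict: "time": time; "joint_pos": joint angles; "qd": joint speeds; "joint_efforts": joint torques, N m; "tool_pos": TCP position; "tcp_rot": TCP orientation; "ft_force": force on the tool from outside, world axes, zero at the start; "wrist_torque": the same for the moment, N m; "finger_gap": finger opening in mm.
Only numpy, scipy, OpenCV 4.12 (cv2) and the standard library are available. Lean on these libraries where they do the work, as an engineer would, in place of code of your own. Each camera call takes 0.05 s, during which the arm holds its last target. There are 200 camera calls.

## Working session

There is one attempt and no reset: what is moved stays moved. The work goes in short steps, Python scripts to look and compute and a tool call to move; the robot and the scene stay as the last step left them, time stands still between calls to the robot, and variables do not carry over. Pictures are saved under pics/ and viewed, about 8 in all and at most 12, crops included, and the job is handed in when it is done.

Besides the shell and the picture viewer there is one more tool, called after "Request:" as name([rows], argument=value, ...), one row to a line, values as JSON. move_arm: Moves the arm, as the interface text tells. Its arguments: {"type":"object","properties":{"deltas":{"type":"array","items":{"type":"array"}},"jaw":{"type":"number"},"squeeze":{"type":"number"}},"required":["deltas"]}

```bash
mkdir -p pics; ls; cat > h.py <<'E'
from bench import r
import numpy as np, cv2
from scipy.spatial.transform import Rotation as Ro
def T(s):
    m=np.eye(4); m[:3,:3]=Ro.from_euler('xyz',s['tcp_rot'],degrees=True).as_matrix(); m[:3,3]=s['tool_pos']; return m
def snap(n):
    s=r.sense(); p,d=r.snapshot(n); c=r.get_calibration(n)
    f=p.shape[0]/2/np.tan(np.radians(c['fovy'])/2)
    if n=='wrist': W=T(s)@np.array(c['tool_from_camera'])
    else:
        W=None
    return p,d,c,f,W
E
python3 - <<'E'
from h import *
print(r.sense())
ims=[]
for n in ['scene','side','wrist']:
    p,d,c,f,W=snap(n); print(n,c)
    cv2.imwrite(f'pics/{n}0.png',p[:,:,::-1]); np.savez(f'{n}0.npz',p=p,d=d)
E
```

```text
pics
{'time': 0.0, 'joint_pos': array([ 6.87899565e+01,  7.51524471e+00,  8.53316513e+01, -1.74747837e-03,
        8.72619019e+01, -4.89302306e+00]), 'qd': array([ 0.08564567, -0.03090502,  0.09282879,  0.0084755 , -0.00062858,
        0.02866661]), 'joint_efforts': array([-5.15233241e-04, -5.69436479e+01, -5.00519693e+01, -1.26787854e-04,
        1.55920722e-02, -3.48445454e-06]), 'tool_pos': array([168.35266252, 575.30213849, 230.22028544]), 'tcp_rot': array([ -93.97396975,   89.89118813, -110.29090507]), 'ft_force': array([-0.22885797, -1.09291432,  0.30127475]), 'wrist_torque': array([-0.00124235, -0.02226924,  0.00569141]), 'finger_gap': 85.18101684167466}
scene {'fovy': 43.79356466915658, 'cx': 252.4969911853642, 'cy': 189.15426606254192, 'position': array([-650.26691992, -640.23420931,  997.07904707]), 'attitude': array([-124.31647065,    0.46685363,  -58.31103223])}
side {'fovy': 50.40455712974001, 'cx': 255.79226338674613, 'cy': 189.3970142929164, 'position': array([ 439.45424862, -792.59867981,  740.61900745]), 'attitude': array([-127.1028226 ,   -0.42363969,   -4.78429742])}
wrist {'fovy': 71.10271680008705, 'cx': 251.82133830217407, 'cy': 190.11439940817135, 'tool_from_camera': array([[-2.76893170e-04, -3.22898919e-01,  9.46433416e-01,
        -1.43149834e+02],
       [ 9.99999886e-01, -4.58045004e-04,  1.36291576e-04,
        -5.35352124e-01],
       [ 3.89500695e-04,  9.46433346e-01,  3.22899009e-01,
        -8.33368086e+01],
       [ 0.00000000e+00,  0.00000000e+00,  0.00000000e+00,
         1.00000000e+00]])}
```

View pics/scene0.png

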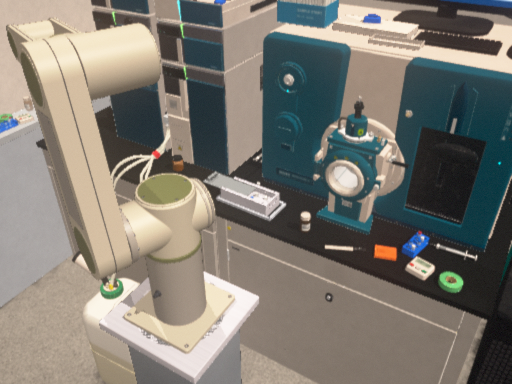

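View pics/wrist0.png

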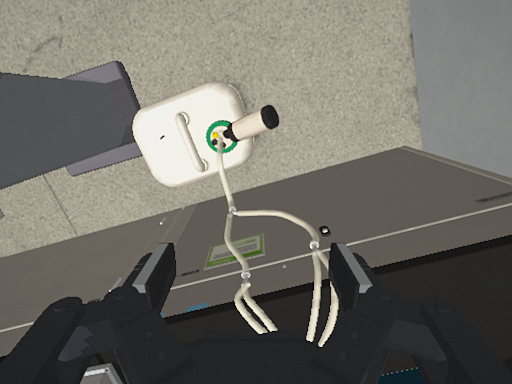

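The scene view shows the block at about (250,197), with a white-lidded jar at (305,220), the marker at (342,248) and a dark-lidded jar at (178,162). The wrist view is mostly floor and cart, with the block's cover just visible at the bottom left (100,375).

```bash
cat >> h.py <<'E'
def cam(n,s=None):
    c=r.get_calibration(n); f=192/np.tan(np.radians(c['fovy'])/2)
    if n=='wrist': W=T(s)@np.array(c['tool_from_camera'])
    else:
        W=np.eye(4); W[:3,:3]=Ro.from_euler('xyz',c['attitude'],degrees=True).as_matrix(); W[:3,3]=c['position']
    return c,f,W
def cloud(d,c,f,W):
    v,u=np.mgrid[:d.shape[0],:d.shape[1]]
    P=np.stack([(u-c['cx'])*d/f,(v-c['cy'])*d/f,d],-1)
    return P@W[:3,:3].T+W[:3,3]
def proj(P,c,f,W):
    q=(np.atleast_2d(P)-W[:3,3])@W[:3,:3]
    return np.c_[q[:,0]/q[:,2]*f+c['cx'],q[:,1]/q[:,2]*f+c['cy']]
E
python3 - <<'E'
from h import *
for n,px in (('scene',[(250,197),(305,215),(342,248),(178,160),(178,168),(230,240),(300,250)]),('side',[(256,200)])):
    z=np.load(n+'0.npz'); X=cloud(z['d'],*cam(n))
    for u,v in px: print(n,u,v,X[v,u].round(0))
a=np.load('scene0.npz')['p'][130:250,150:370]; b=np.load('side0.npz')['p']
cv2.imwrite('pics/a.png',cv2.resize(a,None,fx=3.6,fy=3.6,interpolation=cv2.INTER_CUBIC)[:,:,::-1])
E
```

```text
scene 250 197 [494.  86.  39.]
scene 305 215 [ 473. -136.   62.]
scene 342 248 [ 440. -282.   13.]
scene 178 160 [549. 448.  50.]
scene 178 168 [536. 442.  22.]
scene 230 240 [ 426.  131. -126.]
scene 300 250 [ 419. -151.  -39.]
side 256 200 [520.  98.  27.]
```

View pics/side0.png

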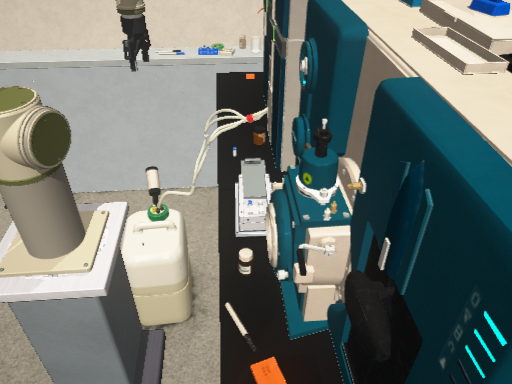

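View pics/a.png

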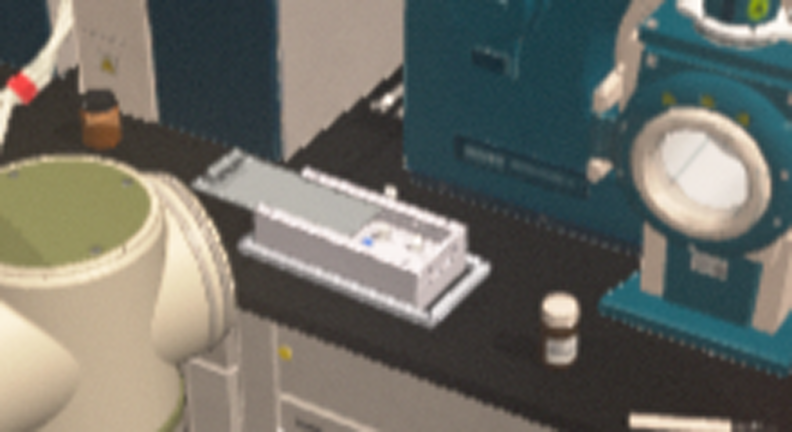

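The side view shows the vial at (235,152), the dark-lidded jar at (259,137), and the block with its grey cover at (252,195). The zoomed scene crop shows the cover pulled out to the left and the open right end of the block.

```bash
python3 - <<'E'
from h import *
z=np.load('side0.npz'); X=cloud(z['d'],*cam('side')); p=z['p']
for v in range(145,162): print(v,[ (tuple(int(k) for k in p[v,u]),X[v,u].round(0).astype(int).tolist()) for u in (233,235,237)])
# block extents
m=(X[...,2]>36)&(X[...,2]<54)&(X[...,0]>440)&(X[...,0]<600)&(X[...,1]>-60)&(X[...,1]<330)
Q=X[m][:,:2].astype(np.float32); print(len(Q),cv2.minAreaRect(Q),cv2.boxPoints(cv2.minAreaRect(Q)))
E
```

```text
145 [((35, 34, 32), [468, 450, -2]), ((36, 36, 33), [475, 448, -1]), ((36, 35, 32), [482, 448, -1])]
146 [((36, 44, 65), [468, 440, 0]), ((38, 44, 58), [475, 441, -1]), ((36, 35, 33), [482, 441, -2])]
147 [((38, 92, 185), [467, 379, 32]), ((69, 106, 171), [473, 377, 34]), ((36, 36, 33), [482, 439, -4])]
148 [((53, 101, 174), [466, 371, 33]), ((112, 155, 207), [473, 376, 30]), ((36, 35, 33), [481, 424, 1])]
149 [((60, 101, 162), [466, 372, 29]), ((72, 107, 166), [473, 378, 25]), ((36, 34, 32), [481, 419, 0])]
150 [((148, 145, 134), [466, 376, 23]), ((175, 174, 163), [473, 376, 22]), ((35, 35, 33), [481, 414, -1])]
151 [((187, 185, 173), [466, 374, 20]), ((206, 204, 191), [473, 376, 19]), ((36, 36, 33), [481, 409, -2])]
152 [((165, 167, 161), [466, 377, 14]), ((199, 200, 194), [473, 379, 13]), ((36, 36, 34), [480, 403, -2])]
153 [((176, 178, 173), [466, 375, 12]), ((200, 202, 197), [473, 374, 12]), ((39, 39, 37), [480, 393, 0])]
154 [((171, 174, 171), [466, 373, 9]), ((198, 201, 195), [472, 371, 10]), ((39, 40, 38), [480, 387, -1])]
155 [((148, 155, 153), [466, 373, 5]), ((164, 172, 17
[... 155 characters left out ...]
[((35, 35, 32), [465, 373, -3]), ((37, 36, 34), [472, 372, -3]), ((36, 36, 34), [479, 367, 0])]
158 [((36, 37, 34), [465, 362, 0]), ((36, 35, 34), [472, 364, -2]), ((37, 37, 35), [478, 361, 0])]
159 [((36, 36, 34), [465, 358, -1]), ((38, 37, 35), [471, 356, -1]), ((37, 37, 35), [478, 355, 0])]
160 [((38, 38, 36), [465, 351, -1]), ((37, 37, 35), [471, 353, -2]), ((38, 37, 36), [478, 349, 0])]
161 [((37, 37, 34), [464, 344, 0]), ((38, 38, 36), [471, 348, -3]), ((37, 36, 34), [478, 348, -4])]
1298 ((527.8599853515625, 168.26260375976562), (339.8434753417969, 112.94366455078125), 81.145263671875) [[445.90515    9.058731]
 [557.50275   -8.326675]
 [609.8148   327.4665  ]
 [498.21722  344.85187 ]]
```

```bash
cat >> h.py <<'E'
def delta(P,ydir):
    """shift along tool axes to world P (vertical tool), and turn about tool x so tool y -> ydir (xy)"""
    s=r.sense(); m=T(s); sh=m[:3,:3].T@(np.array(P)-m[:3,3])
    y=m[:3,:3].T@np.r_[np.array(ydir)/np.linalg.norm(ydir),0]
    return sh.round(1),np.degrees(np.arctan2(y[2],y[1])).round(2)
E
python3 - <<'E'
from h import *
print(T(r.sense()).round(3)); print(delta((430,230,250),(0.1,1)))
E
```

```text
[[-1.00000e-03  2.81000e-01  9.60000e-01  1.68412e+02]
 [-1.00000e-03  9.60000e-01 -2.81000e-01  5.75428e+02]
 [-1.00000e+00 -1.00000e-03 -0.00000e+00  2.30476e+02]
 [ 0.00000e+00  0.00000e+00  0.00000e+00  1.00000e+00]]
(array([ -19.2, -258. ,  348.1]), np.float64(-10.61))
```

Request:
move_arm([
  [[-19, -258, 348], -10.6],
  [[-19, -258, 348], -10.6],
  [[-19, -258, 348], -10.6],
  [[-19, -258, 348], -10.6],
  [[-19, -258, 348], -10.6],
  [[-19, -258, 348], -10.6],
  [[-19, -258, 348], -10.6],
  [[-19, -258, 348], -10.6],
  [[-19, -258, 348], -10.6],
  [[-19, -258, 348], -10.6],
], jaw=0.0)

```text
time: 1.4
tool_pos: [429.1, 231.2, 249.6]
tcp_rot: [-127.0, 89.9, -132.6]
ft_force: [-0.7, 0.3, -0.8]
finger_gap: 42.8
```

```bash
python3 - <<'E'
from h import *
s=r.sense(); p,d=r.snapshot('wrist'); c,f,W=cam('wrist',s); print(s['tool_pos'],s['finger_gap'],s['time'],s['ft_force'],s['qd'].round(2))
np.savez('w1.npz',p=p,d=d,W=W); cv2.imwrite('pics/w1.png',cv2.resize(p,(768,576))[:,:,::-1])
E
```

```text
[429.0919096  231.15551171 249.56762932] 42.79893987088308 1.4 [-0.69930305  0.32146994 -0.75309467] [ 0.58 -0.05 -0.11 -0.03  0.06 -0.15]
```

View pics/w1.png

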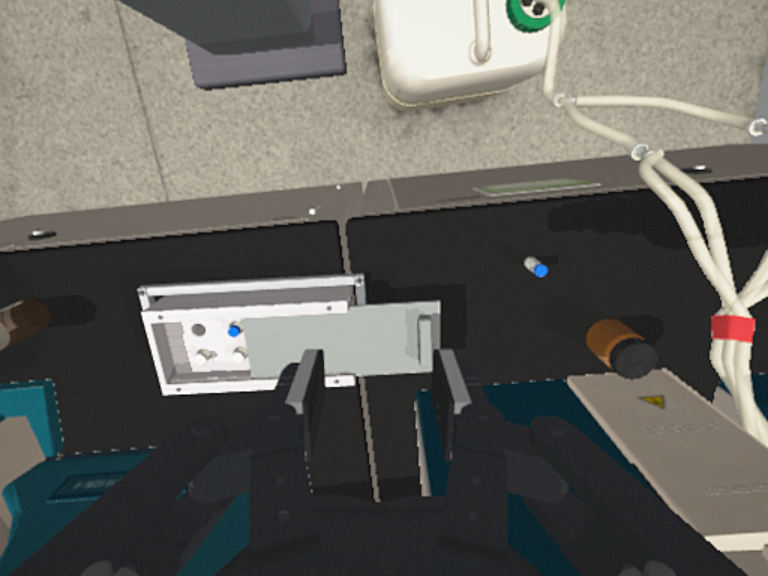

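The wrist view (1.5x scale) shows the free pocket at (198,330), the vial with foot at (532,261) and cap at (541,270), the cover's bar at (424,340), and the black-lidded jar at (625,350).

```bash
python3 - <<'E'
from h import *
z=np.load('w1.npz'); d,W,p=z['d'],z['W'],z['p']; c,f,_=cam('wrist',r.sense()); X=cloud(d,c,f,W)
def ray(u,v,h):
    q=W[:3,:3]@np.array([(u-c['cx'])/f,(v-c['cy'])/f,1]); return (W[:3,3]+q*(h-W[2,3])/q[2]).round(1)
for n,u,v,h in [('pocket',198/1.5,330/1.5,28),('vialtop',541/1.5,270/1.5,32),('bar',424/1.5,342/1.5,59),('barB',432/1.5,345/1.5,52),
  ('cTL',142/1.5,313/1.5,50),('cBL',164/1.5,395/1.5,50),('cBR',355/1.5,381/1.5,50),('cTR',348/1.5,302/1.5,50)]:
    print(n,ray(u,v,h),X[round(v),round(u)].round(1))
m=(X[...,2]>47)&(X[...,2]<54)&(X[...,0]>430)&(X[...,0]<600)&(X[...,1]>-60)&(X[...,1]<200)
m[:, :]&=d>0
Q=X[m][:,:2].astype(np.float32); r_=cv2.minAreaRect(Q); print(len(Q),r_,cv2.boxPoints(r_))
hsv=cv2.cvtColor(p,cv2.COLOR_RGB2HSV); b=cv2.inRange(hsv,(100,120,100),(125,255,255))
n,l,st,ce=cv2.connectedComponentsWithStats(b)
for i in range(1,n):
    if st[i,4]>8: print(st[i],ce[i],ray(*ce[i],32),np.median(X[l==i],0).round(1))
t=cv2.resize(p[130:270,70:380],None,fx=2.5,fy=2.5,interpolation=cv2.INTER_CUBIC); cv2.imwrite('pics/w1c.png',t[:,:,::-1])
E
```

```text
pocket [499.  44.  28.] [503.3  38.4  17.6]
vialtop [468.3 379.7  32. ] [468.2 380.   32.3]
bar [518.2 264.4  59. ] [518.5 264.9  58.4]
barB [525.6 272.2  52. ] [529.6 273.   44.5]
cTL [467.9   8.5  50. ] [468.5   8.7  49.8]
cBL [555.8   5.1  50. ] [555.    5.   50.3]
cBR [558.5 195.4  50. ] [589.5 189.5  -0. ]
cTR [475.6 198.6  50. ] [482.  196.6  31.9]
2506 ((514.809326171875, 102.29339599609375), (196.3318634033203, 90.27127838134766), 87.66621398925781) [[465.7137      6.046852 ]
 [555.9101      2.3709183]
 [563.9049    198.53995  ]
 [473.70856   202.21588  ]]
[356 176  10   9  66] [360.31818182 179.93939394] [468.1 379.2  32. ] [469.1 378.7  32.6]
[152 217   8   8  45] [155.35555556 220.4       ] [501.3  80.3  32. ] [498.5  82.9  38.5]
```

```bash
python3 - <<'E'
from h import *
print(delta((468.5,379.3,75),(0.0407,1))); print(delta((468.5,379.3,22),(0.0407,1)))
E
```

```text
(array([174.4, 151.5,  24.9]), np.float64(-3.26))
(array([227.4, 151.5,  25. ]), np.float64(-3.26))
```

Request:
move_arm([
  [[50, 75, 12], -3.3],
  [[100, 140, 24], -3.3],
  [[150, 151.5, 25], -3.3],
  [[174, 151.5, 25], -3.3],
  [[174, 151.5, 25], -3.3],
  [[174, 151.5, 25], -3.3],
], jaw=-0.2)

```text
time: 2.2
tool_pos: [468.6, 380.1, 77.0]
tcp_rot: [-75.5, 90.0, -77.7]
ft_force: [-0.2, 0.5, 1.3]
finger_gap: 34.4
```

```bash
python3 - <<'E'
from h import *
s=r.sense(); p,d=r.snapshot('wrist'); c,f,W=cam('wrist',s); X=cloud(d,c,f,W); print(s['tool_pos'],s['finger_gap'],s['time'],s['ft_force'])
np.savez('w2.npz',p=p,d=d,W=W); cv2.imwrite('pics/w2.png',cv2.resize(p[100:],(768,426))[:,:,::-1])
hsv=cv2.cvtColor(p,cv2.COLOR_RGB2HSV); b=cv2.inRange(hsv,(100,120,100),(125,255,255))
n,l,st,ce=cv2.connectedComponentsWithStats(b)
for i in range(1,n):
    if st[i,4]>8:
        u,v=ce[i]; q=W[:3,:3]@np.array([(u-c['cx'])/f,(v-c['cy'])/f,1]); 
        print(st[i],ce[i],(W[:3,3]+q*(28-W[2,3])/q[2]).round(1),np.median(X[l==i],0).round(1))
        k=X[l==i]; k=k[k[:,2]>30.5]; print('top',k.mean(0).round(1),k.min(0),k.max(0))
print(delta((468.5,379.3,22),(0.0407,1)))
E
```

```text
[468.64413123 380.06259627  77.03036625] 34.37604101323582 2.2 [-0.17588571  0.51292402  1.26902735]
[244 205  16  16 195] [251.32820513 213.01538462] [469.6 379.1  28. ] [467.5 379.1  32.6]
top [468.  379.   32.7] [462.61714023 373.58341853  30.50950253] [473.76036854 384.32914402  34.26182427]
(array([56.3, -1.1, -1.3]), np.float64(0.07))
```

View pics/w2.png

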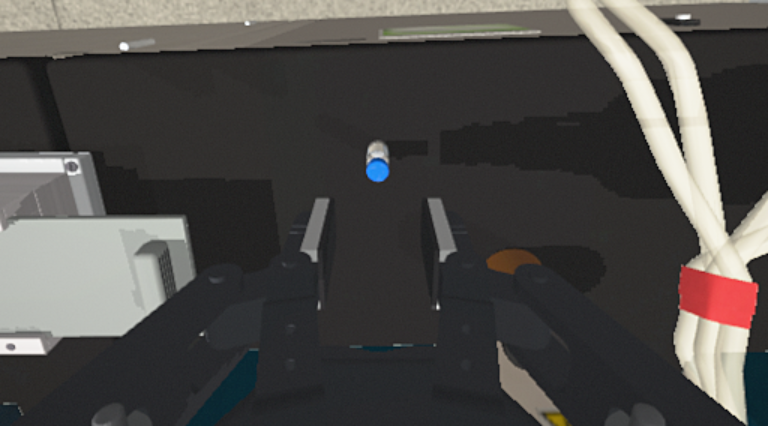

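The vial is centred between the open fingers (cap at (377,170)). The jar is well clear behind.

Request:
move_arm([
  [[25, -1.1, -0.7], 0],
  [[45, -1.1, -0.7], 0],
  [[55, -1.1, -0.7], 0],
  [[55, -1.1, -0.7], 0],
  [[55, -1.1, -0.7], 0],
])

```text
time: 2.88
tool_pos: [469.6, 379.5, 24.2]
tcp_rot: [24.4, 89.8, 22.2]
ft_force: [0.1, -0.6, -0.5]
finger_gap: 34.1
```

Request:
move_arm([
  [[0, 0, 0], 0],
  [[0, 0, 0], 0],
  [[0, 0, 0], 0],
  [[0, 0, 0], 0],
  [[0, 0, 0], 0],
  [[0, 0, 0], 0],
], jaw=-0.9, squeeze=25)

```text
time: 3.62
tool_pos: [470.2, 379.9, 25.0]
tcp_rot: [28.0, 89.7, 25.7]
ft_force: [-0.2, -0.6, 5.5]
finger_gap: 9.1
```

```bash
python3 - <<'E'
from h import *
s=r.sense(); p,d=r.snapshot('wrist'); print(s['tool_pos'],s['finger_gap'],s['time'],s['ft_force'],s['wrist_torque'])
np.savez('w3.npz',p=p,d=d); cv2.imwrite('pics/w3.png',cv2.resize(p[170:330,160:350],None,fx=3.5,fy=3.5,interpolation=cv2.INTER_CUBIC)[:,:,::-1])
E
```

```text
[470.17281634 379.91250151  24.97237768] 9.086817080977067 3.625 [-0.20667497 -0.5510296   5.45826865] [ 0.02261743  0.00483474 -0.04301236]
```

View pics/w3.png

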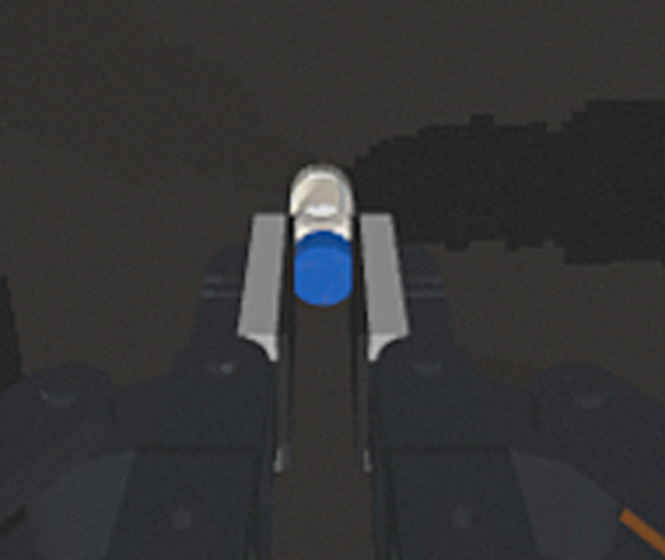

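The vial is upright between the pads at the fingertips. The reading of 9.1 mm is below the 12 mm diameter, so I'll lift and recheck.

Request:
move_arm([
  [[-4, 0, 0], 0],
  [[-15, 0, 0], 0],
  [[-40, 0, 0], 0],
  [[-75, 0, 0], 0],
  [[-90, 0, 0], 0],
  [[-90, 0, 0], 0],
  [[-90, 0, 0], 0],
])

```text
time: 4.55
tool_pos: [469.0, 379.2, 113.5]
tcp_rot: [22.2, 89.8, 19.9]
ft_force: [0.3, -0.6, -0.1]
finger_gap: 9.1
```

```bash
python3 - <<'E'
from h import *
s=r.sense(); p,d=r.snapshot('wrist'); print(s['tool_pos'],s['tcp_rot'],s['finger_gap'],s['time'],s['ft_force'])
c,f,W=cam('wrist',s); np.savez('w4.npz',p=p,d=d,W=W); 
p3=np.load('w3.npz')['p']
cv2.imwrite('pics/w4.png',cv2.resize(np.hstack([p3[180:300,180:330],p[180:300,180:330]]),None,fx=2.6,fy=2.6,interpolation=cv2.INTER_CUBIC)[:,:,::-1])
print(delta((498.5,45.9,115),(0.0407,1)))
E
```

```text
[468.99499826 379.21938315 113.45081385] [22.15051162 89.83925192 19.89040273] 9.122323582831186 4.55 [ 0.27743238 -0.62697799 -0.07931975]
(array([  -2. , -331.8,   42.8]), np.float64(0.07))
```

View pics/w4.png

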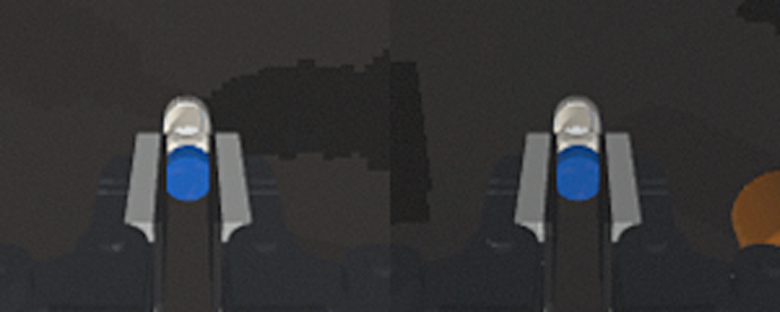

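The vial hasn't shifted in the grip after the lift (left before, right after). Next I carry it over the pocket.

Request:
move_arm([
  [[-2, -40, 5], 0],
  [[-2, -90, 12], 0],
  [[-2, -140, 18], 0],
  [[-2, -190, 25], 0],
  [[-2, -240, 31], 0],
  [[-2, -285, 37], 0],
  [[-2, -320, 41], 0],
  [[-2, -332, 44], 0],
  [[-2, -332, 44], 0],
  [[-2, -332, 44], 0],
  [[-2, -332, 44], 0],
])

```text
time: 5.98
tool_pos: [499.5, 46.7, 114.8]
tcp_rot: [25.9, 89.9, 23.7]
ft_force: [-0.6, 0.3, 0.3]
finger_gap: 8.7
```

```bash
python3 - <<'E'
from h import *
s=r.sense(); p,d=r.snapshot('wrist'); print(s['tool_pos'],s['tcp_rot'],s['finger_gap'],s['time'],s['ft_force'])
c,f,W=cam('wrist',s); np.savez('w5.npz',p=p,d=d,W=W); 
cv2.imwrite('pics/w5.png',cv2.resize(p[90:290,120:390],None,fx=2.9,fy=2.9,interpolation=cv2.INTER_CUBIC)[:,:,::-1])
E
```

```text
[499.49234358  46.69367012 114.80389609] [25.86344837 89.89217633 23.68703168] 8.66760159321588 5.975 [-0.61608494  0.27047589  0.28910361]
```

View pics/w5.png

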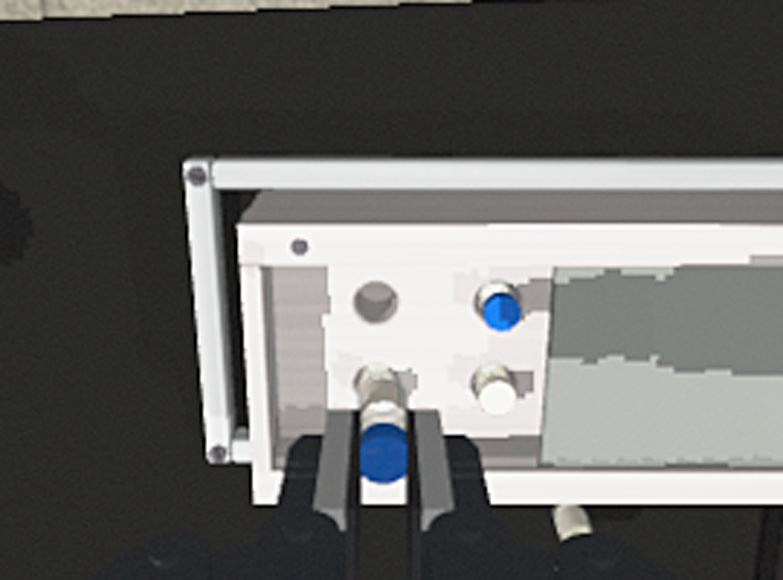

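The pocket is at (376,302), straight beneath the held vial (cap at (385,452)). The neighbouring vials and the cover's nose at (545,330) are clear of it.

```bash
python3 - <<'E'
from h import *
z=np.load('w5.npz'); p,d,W=z['p'],z['d'],z['W']; s=r.sense(); c,f,_=cam('wrist',s); X=cloud(d,c,f,W); t=s['tool_pos']
def ray(u,v,h):
    q=W[:3,:3]@np.array([(u-c['cx'])/f,(v-c['cy'])/f,1]); return (W[:3,3]+q*(h-W[2,3])/q[2])
g=cv2.cvtColor(p,cv2.COLOR_RGB2GRAY)
m=np.zeros_like(g); m[180:210,236:265]=(g[180:210,236:265]<170)*255
cs=max(cv2.findContours(m,cv2.RETR_EXTERNAL,cv2.CHAIN_APPROX_NONE)[0],key=cv2.contourArea)
e=cv2.fitEllipse(cs); print(e); 
print('pocket',ray(*e[0],28).round(2)); q=np.array([ray(*k[0],28) for k in cs])[:,:2].astype(np.float32); print(cv2.minEnclosingCircle(q),cv2.fitEllipse(q))
print('deck z',np.median(X[180:210,270:278,2]))
hsv=cv2.cvtColor(p,cv2.COLOR_RGB2HSV); b=cv2.inRange(hsv,(100,120,60),(125,255,255)); n,l,st,ce=cv2.connectedComponentsWithStats(b)
for i in range(1,n):
    if st[i,4]>30:
        k=X[l==i]; print(st[i],'mean',k.mean(0).round(1),k.min(0).round(1),k.max(0).round(1)); top=k[k[:,2]>np.percentile(k[:,2],90)-3]; 
        print(' topc',((top.min(0)+top.max(0))/2).round(1),top.mean(0).round(1),'rel tcp',(top.mean(0)-t).round(1))
        if i: 
            cc=max(cv2.findContours((l==i).astype(np.uint8),0,cv2.CHAIN_APPROX_NONE)[0],key=len); print(' lower edge v',cc[:,0,1].max(), 'u range',cc[:,0,0].min(),cc[:,0,0].max())
E
```

```text
((249.1353302001953, 193.82276916503906), (12.692038536071777, 14.259087562561035), 84.90863800048828)
pocket [498.1   43.92  28.  ]
((498.056396484375, 43.964317321777344), 6.729412078857422) ((498.1505126953125, 43.91409683227539), (12.235108375549316, 12.973010063171387), 9.460671424865723)
deck z 28.729143791896334
[287 191  13  13 130] mean [498.1  81.5  40.1] [415.8  49.3  28.4] [504.6  89.2 257.8]
 topc [460.2  67.9 147.3] [498.4  81.4  40.7] rel tcp [ -1.2  34.8 -74.2]
 lower edge v 203 u range 287 299
[244 236  17  20 300] mean [495.3  46.4 123.6] [415.8  41.7 114.4] [502.3  51.  257.8]
 topc [459.1  46.3 189.1] [495.7  46.4 124.4] rel tcp [-3.9 -0.2  9.5]
 lower edge v 255 u range 244 260
```

```bash
python3 - <<'E'
from h import *
z=np.load('w5.npz'); p,d,W=z['p'],z['d'],z['W']; s=r.sense(); c,f,_=cam('wrist',s); X=cloud(d,c,f,W); t=s['tool_pos']
def ray(u,v,h):
    q=W[:3,:3]@np.array([(u-c['cx'])/f,(v-c['cy'])/f,1]); return (W[:3,3]+q*(h-W[2,3])/q[2]).round(1)
print(np.c_[np.arange(232,260),X[232:260,252].round(1),p[232:260,252]])
for h in (121,122,123,124): print(h,'far',ray(252,255.6,h),'L',ray(243.6,249,h),'R',ray(260.5,249,h))
# foot of the held vial: glass bottom near edge around v~215
print(np.c_[np.arange(210,232),X[210:232,251].round(1),p[210:232,251]])
E
```

```text
[[232.  492.2  46.6 112.9 186.  183.  178. ]
 [233.  492.3  46.6 114.  204.  197.  191. ]
 [234.  492.6  46.6 114.7 232.  227.  218. ]
 [235.  493.1  46.6 115.  201.  192.  187. ]
 [236.  491.7  46.6 118.7   0.   42.  106. ]
 [237.  492.5  46.6 118.6  11.   60.  119. ]
 [238.  492.1  46.6 120.3  22.   64.  121. ]
 [239.  492.4  46.6 121.   16.   67.  123. ]
 [240.  492.3  46.6 122.3  21.   74.  141. ]
 [241.  492.8  46.6 122.6  27.   84.  157. ]
 [242.  493.6  46.5 122.4  28.   82.  153. ]
 [243.  493.9  46.5 123.   26.   80.  153. ]
 [244.  494.6  46.5 122.8  25.   80.  152. ]
 [245.  495.3  46.5 122.8  32.   81.  153. ]
 [246.  496.1  46.4 122.5  24.   79.  152. ]
 [247.  496.4  46.4 123.   30.   81.  152. ]
 [248.  497.   46.4 123.1  30.   80.  150. ]
 [249.  498.5  46.3 121.8  21.   78.  150. ]
 [250.  498.5  46.3 122.8  27.   80.  153. ]
 [251.  499.4  46.3 122.4  26.   81.  152. ]
 [252.  501.   46.3 121.   26.   81.  152. ]
 [253.  500.5  46.3 122.9  31.   82.  153. ]
 [254.  500.8  46.3 123.4  33.   79.  149. ]
 [255.  415.8  49.3 257.8  27.   73.  145. ]
 [256.  502.8  46.2 
[... 739 characters left out ...]
 26.4 236.  238.  232. ]
 [217.  492.3  46.   91.  226.  228.  220. ]
 [218.  491.9  46.   93.5 212.  210.  190. ]
 [219.  492.2  46.   94.5 203.  201.  190. ]
 [220.  492.3  46.   95.7 177.  175.  170. ]
 [221.  492.1  46.   97.7 145.  139.  130. ]
 [222.  492.5  46.   98.4 152.  145.  136. ]
 [223.  491.8  46.  101.3 145.  141.  131. ]
 [224.  492.   46.  102.4 146.  142.  132. ]
 [225.  492.1  46.  103.5 147.  141.  132. ]
 [226.  492.   46.  105.3 145.  140.  131. ]
 [227.  492.4  46.  105.8 137.  132.  120. ]
 [228.  491.8  46.  108.4 206.  204.  199. ]
 [229.  492.2  46.  108.9 251.  252.  252. ]
 [230.  491.9  46.  110.9 248.  249.  248. ]
 [231.  492.1  46.  111.7 241.  241.  237. ]]
```

Vial: upright, front face at x 492.1 along its whole height, so the centre is (498, 46.1). Pocket: (498.1, 43.9). I need to shift about -2.2 mm in y, then descend to just above the deck and check.

Request:
move_arm([
  [[10, -2.2, 0.2], 0],
  [[25, -2.2, 0.2], 0],
  [[40, -2.2, 0.2], 0],
  [[52, -2.2, 0.2], 0],
  [[57, -2.2, 0.2], 0],
  [[57, -2.2, 0.2], 0],
  [[57, -2.2, 0.2], 0],
  [[57, -2.2, 0.2], 0],
])

```text
time: 7.02
tool_pos: [500.3, 44.4, 58.5]
tcp_rot: [14.7, 89.8, 12.5]
ft_force: [-0.0, -1.0, -0.2]
finger_gap: 9.4
```

```bash
python3 - <<'E'
from h import *
s=r.sense(); p,d=r.snapshot('wrist'); print(s['tool_pos'],s['tcp_rot'],s['finger_gap'],s['time'],s['ft_force'])
c,f,W=cam('wrist',s); np.savez('w6.npz',p=p,d=d,W=W); X=cloud(d,c,f,W)
cv2.imwrite('pics/w6.png',cv2.resize(p[150:290,170:340],None,fx=4,fy=4,interpolation=cv2.INTER_CUBIC)[:,:,::-1])
for v in range(196,236,2): print(v,X[v,251].round(1),p[v,251])
E
```

```text
[500.29451506  44.38979347  58.5207041 ] [14.69707867 89.82241205 12.51587473] 9.407092065341226 7.025 [-4.01191278e-04 -1.00352237e+00 -2.43981736e-01]
196 [472.2  44.5  50.4] [246 245 245]
198 [473.5  44.5  50.2] [245 243 243]
200 [474.5  44.4  51.1] [246 244 244]
202 [475.8  44.4  50.9] [246 244 244]
204 [477.4  44.3  50.3] [245 243 242]
206 [478.5  44.3  50.7] [245 243 243]
208 [489.3  43.8  28.1] [247 245 245]
210 [490.7  43.7  28.3] [231 226 225]
212 [501.4  43.3   7.4] [161 155 154]
214 [503.2  43.2   7.2] [166 162 160]
216 [504.7  43.1   7.8] [150 147 146]
218 [493.   43.7  36.7] [159 157 151]
220 [493.1  43.7  39.6] [188 185 178]
222 [492.6  43.7  43.6] [157 151 142]
224 [492.9  43.7  45.9] [153 148 138]
226 [493.2  43.7  48.2] [151 146 135]
228 [492.4  43.7  52.4] [207 205 202]
230 [492.7  43.7  54.6] [245 245 245]
232 [492.9  43.7  56.8] [196 192 185]
234 [492.9  43.7  59.2] [242 238 231]
```

View pics/w6.png

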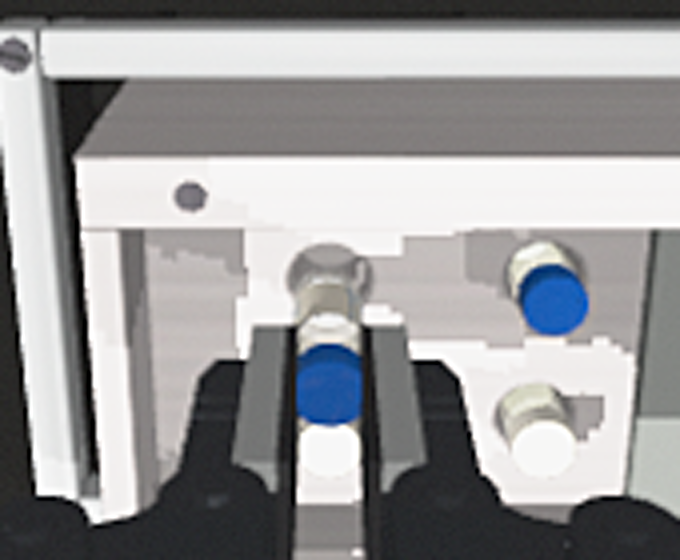

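```bash
python3 - <<'E'
from h import *
z=np.load('w6.npz'); p,d,W=z['p'],z['d'],z['W']; s=r.sense(); c,f,_=cam('wrist',s); X=cloud(d,c,f,W)
def ray(u,v,h):
    q=W[:3,:3]@np.array([(u-c['cx'])/f,(v-c['cy'])/f,1]); return (W[:3,3]+q*(h-W[2,3])/q[2]).round(1)
g=cv2.cvtColor(p,cv2.COLOR_RGB2GRAY)
for v in range(208,234,2): print(v,g[v,238:268])
print('depth z rows'); 
for v in range(210,232,2): print(v,X[v,238:268,2].round(0).astype(int))
print('scale',ray(242.5,218,28),ray(263,218,28),ray(252,210.5,28),'vial foot',ray(244,222,41),ray(260,222,41))
E
```

```text
208 [238 238 238 237 236 236 241 243 243 242 244 245 245 246 246 245 245 245
 245 244 244 244 244 244 244 244 244 244 244 244]
210 [238 238 237 237 238 238 238 240 240 237 243 239 228 227 221 225 234 240
 246 247 246 245 244 244 244 244 244 244 244 244]
212 [236 237 237 237 238 240 235 213 170 158 155 155 158 157 159 157 157 155
 152 173 226 246 250 249 248 247 247 247 247 247]
214 [237 237 237 240 240 204 143 117 134 154 164 165 163 163 165 164 165 166
 163 157 132 109 126 149 179 184 185 184 182 184]
216 [237 237 240 242 189 123 118 122 126 123 128 130 141 148 145 144 140 131
 121 115 110 162 184 144 142 183 193 191 189 190]
218 [236 236 242 207 147 119 117 123 143 150 153 148 153 157 155 143 139 141
 127 118 109 159 182 128 121 166 188 191 189 189]
220 [234 236 243 198 143 133 136 160 167 170 212 224 208 185 191 196 197 176
 151 150 167 176 163 117 126 160 185 189 189 187]
222 [240 239 243 223 165 146 167 179 186 184 174 167 159 152 148 148 147 148
 136 136 164 143 109 115 137 179 194 197 195 193]
224 [245 245 246 249 238 202 191 193 189 182 174 167 155 148 150 149 150 150
 154 13
[... 1076 characters left out ...]
6 37 38 40 39 40 40 39 40 39 38 39 36 17 19 21 24
 29 29 29 29 29 29]
222 [29 29 29 29 28 26 37 38 40 42 43 42 43 44 43 43 42 41 42 39 38 23 23 27
 27 28 28 28 29 29]
224 [28 29 29 28 28 38 41 41 44 45 46 46 47 46 46 45 45 45 45 44 41 38 27 29
 29 30 29 29 29 28]
226 [29 29 28 29 28 41 44 45 47 47 48 48 49 48 49 48 49 48 48 45 46 43 29 29
 28 27 28 29 28 28]
228 [ 29  28  28  28  28  44 201  49  48  50  51  51  50  52  51  52  50  51
  49  49  48  46  29  28  29  29  28  29  29  29]
230 [30 28 29 29 29 48 50 52 52 52 53 54 54 55 54 53 53 53 52 51 51 50 45 29
 29 29 29 28 29 29]
scale [496.8  37.5  28. ] [497.3  52.   28. ] [491.3  44.4  28. ] vial foot [493.7  39.   41. ] [494.1  49.6  41. ]
```

Depth edges put the vial +0.4 mm off in x and -0.5 mm off in y from the pocket centre. I'll correct that and insert slowly.

Request:
move_arm([
  [[0, 0.5, -0.5], 0],
  [[2, 0.5, -0.5], 0],
  [[4, 0.5, -0.5], 0],
  [[7, 0.5, -0.5], 0],
  [[10, 0.5, -0.5], 0],
  [[12, 0.5, -0.5], 0],
  [[12, 0.5, -0.5], 0],
])

```text
time: 7.95
tool_pos: [499.5, 44.9, 46.2]
tcp_rot: [18.2, 89.9, 16.0]
ft_force: [-0.0, 0.3, 0.3]
finger_gap: 9.3
```

Request:
move_arm([
  [[3, 0, 0], 0],
  [[6, 0, 0], 0],
  [[9, 0, 0], 0],
  [[12, 0, 0], 0],
  [[14, 0, 0], 0],
  [[14.5, 0, 0], 0],
  [[14.5, 0, 0], 0],
])

```text
time: 8.82
tool_pos: [499.7, 44.9, 31.7]
tcp_rot: [18.5, 89.9, 16.3]
ft_force: [0.5, -0.1, -0.1]
finger_gap: 9.0
```

Request:
move_arm([
  [[0.5, 0, 0], 0],
  [[0.5, 0, 0], 0],
  [[0, 0, 0], 0],
  [[0, 0, 0], 0],
], jaw=-0.5)

```text
time: 9.32
tool_pos: [499.7, 45.0, 31.8]
tcp_rot: [17.0, 89.8, 14.8]
ft_force: [0.2, 0.4, 0.8]
finger_gap: 21.3
```

Request:
move_arm([
  [[-4, 0, 0], 0],
  [[-15, 0, 0], 0],
  [[-35, 0, 0], 0],
  [[-60, 0, 0], 0],
  [[-85, 0, 0], 0],
  [[-90, 0, 0], 0],
  [[-90, 0, 0], 0],
  [[-90, 0, 0], 0],
])

```text
time: 10.32
tool_pos: [498.6, 44.9, 120.6]
tcp_rot: [46.7, 89.9, 44.5]
ft_force: [0.2, -0.3, -0.6]
finger_gap: 21.3
```

```bash
python3 - <<'E'
from h import *
s=r.sense(); p,d=r.snapshot('wrist'); print(s['tool_pos'],s['tcp_rot'],s['finger_gap'],s['time'],s['ft_force'])
c,f,W=cam('wrist',s); np.savez('w7.npz',p=p,d=d,W=W); X=cloud(d,c,f,W)
cv2.imwrite('pics/w7.png',cv2.resize(p[130:310,180:480],None,fx=2.6,fy=2.6,interpolation=cv2.INTER_CUBIC)[:,:,::-1])
hsv=cv2.cvtColor(p,cv2.COLOR_RGB2HSV); b=cv2.inRange(hsv,(100,120,60),(125,255,255)); n,l,st,ce=cv2.connectedComponentsWithStats(b)
for i in range(1,n):
    if st[i,4]>30: k=X[l==i]; k=k[abs(k[:,2]-np.median(k[:,2]))<6]; print(st[i],np.median(k,0).round(1),np.percentile(k[:,2],85))
m=(X[...,2]>55)&(X[...,2]<63)&(X[...,0]>470)&(X[...,0]<570)&(X[...,1]>200)&(X[...,1]<320); Q=X[m]
print('bar',len(Q)); 
if len(Q): print(Q.mean(0).round(1),cv2.minAreaRect(Q[:,:2].astype(np.float32)))
m=(X[...,2]>47.5)&(X[...,2]<53)&(X[...,0]>450)&(X[...,0]<600)&(X[...,1]>-60)&(X[...,1]<203); Q=X[m]; R=cv2.minAreaRect(Q[:,:2].astype(np.float32)); print(len(Q),R,cv2.boxPoints(R))
E
```

```text
[498.64261253  44.85851966 120.56639298] [46.67413668 89.94500691 44.49156725] 21.31104712195029 10.325 [ 0.17699982 -0.33471802 -0.56537768]
[246 189  12  13 122] [496.7  44.   38.7] 39.443172210891476
[288 190  13  12 125] [498.7  82.   38.7] 39.54709240817778
bar 385
[530.  260.9  57.5] ((523.6348266601562, 258.6233215332031), (46.389564514160156, 11.642301559448242), 12.925943374633789)
5725 ((514.3858642578125, 100.20159149169922), (190.215576171875, 89.21087646484375), 87.59457397460938) [[465.82803     7.0497055]
 [554.9603      3.3055038]
 [562.9437    193.35349  ]
 [473.8114    197.09769  ]]
```

View pics/w7.png

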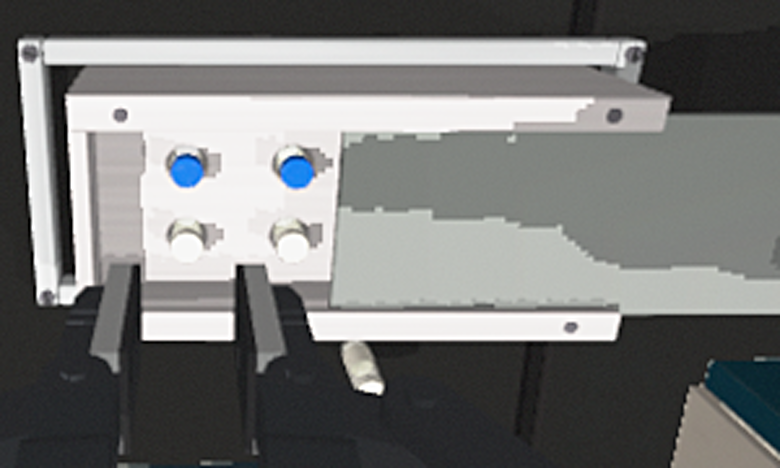

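The vial's cap sits at the same height (38.7) as its fixed neighbour and upright, with the cover still open. Next I check clearance to the cabinet behind for the pushing lane.

```bash
python3 - <<'E'
from h import *
for n in ('w1.npz','scene0.npz','side0.npz'):
    z=np.load(n)
    if n[0]=='w': c,f,_=cam('wrist',r.sense()); W=z['W']
    else: c,f,W=cam(n[:-5])
    X=cloud(z['d'],c,f,W)
    for lo,hi in ((5,60),(60,110),(110,400)):
        m=(z['d']>0)&(X[...,2]>lo)&(X[...,2]<hi)&(X[...,1]>120)&(X[...,1]<380)&(X[...,0]>566)&(X[...,0]<900)
        if m.sum()>5: k=X[m]; o=k[np.argsort(k[:,0])][:40]; print(n,lo,hi,m.sum(),o[::12].round(0).tolist())
print(delta((522.8,302,120),(0.042,1)))
E
```

```text
w1.npz 5 60 804 [[592.0, 326.0, 25.0], [593.0, 324.0, 33.0], [593.0, 343.0, 30.0], [593.0, 260.0, 44.0]]
w1.npz 60 110 781 [[592.0, 365.0, 76.0], [593.0, 357.0, 63.0], [593.0, 358.0, 63.0], [593.0, 336.0, 84.0]]
w1.npz 110 400 1719 [[592.0, 321.0, 208.0], [593.0, 319.0, 218.0], [593.0, 310.0, 175.0], [593.0, 315.0, 185.0]]
scene0.npz 5 60 598 [[574.0, 355.0, 7.0], [589.0, 279.0, 32.0], [589.0, 292.0, 50.0], [590.0, 316.0, 47.0]]
scene0.npz 60 110 713 [[585.0, 321.0, 66.0], [587.0, 301.0, 110.0], [588.0, 309.0, 67.0], [589.0, 333.0, 64.0]]
scene0.npz 110 400 4944 [[583.0, 252.0, 208.0], [586.0, 288.0, 152.0], [587.0, 262.0, 388.0], [587.0, 324.0, 111.0]]
side0.npz 5 60 259 [[567.0, 165.0, 9.0], [572.0, 204.0, 9.0], [594.0, 374.0, 26.0], [594.0, 326.0, 59.0]]
side0.npz 60 110 297 [[593.0, 356.0, 71.0], [594.0, 263.0, 104.0], [594.0, 334.0, 80.0], [594.0, 287.0, 97.0]]
side0.npz 110 400 2262 [[593.0, 374.0, 148.0], [594.0, 281.0, 379.0], [594.0, 373.0, 124.0], [594.0, 372.0, 117.0]]
(array([  0.7, 257.8,  14.4]), np.float64(0.22))
```

The cabinet face is at x≈592; the gripper body reaches about 565, so the lane is clear.

Request:
move_arm([
  [[0, 50, 2], 0.2],
  [[0, 110, 5], 0.2],
  [[0, 170, 8], 0.2],
  [[0, 225, 11], 0.2],
  [[0, 258, 13], 0.2],
  [[0, 258, 13], 0.2],
  [[0, 258, 13], 0.2],
  [[0, 258, 13], 0.2],
], jaw=-1)

```text
time: 11.38
tool_pos: [521.3, 301.0, 120.3]
tcp_rot: [154.2, 90.0, 151.7]
ft_force: [-0.1, -0.3, -0.2]
finger_gap: -0.1
```

Request:
move_arm([
  [[25, 0, 0], 0],
  [[50, 0, 0], 0],
  [[65, 0, 0], 0],
  [[70, 0, 0], 0],
  [[70, 0, 0], 0],
  [[70, 0, 0], 0],
])

```text
time: 12.12
tool_pos: [521.8, 301.2, 51.1]
tcp_rot: [42.0, 89.9, 39.6]
ft_force: [0.4, 0.2, 0.2]
finger_gap: 0.0
```

```bash
python3 - <<'E'
from h import *
s=r.sense(); p,d=r.snapshot('wrist'); print(s['tool_pos'],s['tcp_rot'],s['finger_gap'],s['time'],s['ft_force'])
c,f,W=cam('wrist',s); np.savez('w8.npz',p=p,d=d,W=W)
cv2.imwrite('pics/w8.png',cv2.resize(p[130:350,80:400],None,fx=2.4,fy=2.4,interpolation=cv2.INTER_CUBIC)[:,:,::-1])
print(delta((521.5,290,50),(0.042,1)))
E
```

```text
[521.7613079  301.21271787  51.12803923] [42.01250281 89.93829976 39.56084364] 0.02855966358719807 12.125 [0.36785861 0.22591194 0.24025902]
(array([  1.2, -11.3,   0.2]), np.float64(-0.04))
```

View pics/w8.png

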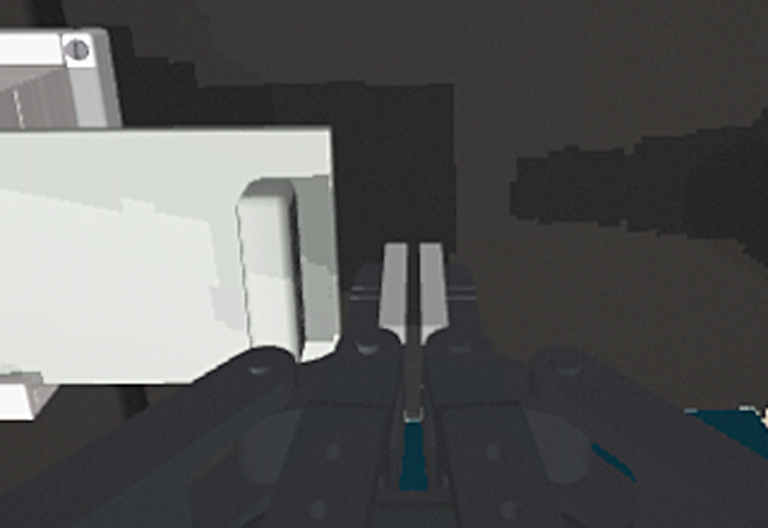

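```bash
python3 - <<'E'
from h import *
z=np.load('w8.npz'); c,f,_=cam('wrist',r.sense()); X=cloud(z['d'],c,f,z['W'])
for (u,v) in ((247,240),(237,252),(230,265),(225,280),(215,280),(195,280),(187,276),(180,285),(195,220),(219,200)): print(u,v,X[v,u].round(1),z['p'][v,u])
m=(X[...,0]>490)&(X[...,0]<550)&(z['d']>0)
for lo in range(50,130,8):
    k=X[m&(X[...,2]>lo)&(X[...,2]<lo+8)&(X[...,1]>274)&(X[...,1]<302)]
    if len(k): print(lo,len(k),np.percentile(k[:,1],3).round(1))
E
```

```text
247 240 [510.5 298.6  65.8] [145 145 144]
237 252 [514.  293.3  71.7] [43 44 48]
230 265 [513.6 290.5  83.6] [48 50 53]
225 280 [509.7 290.  100. ] [49 49 54]
215 280 [513.9 284.7  94.2] [48 49 53]
195 280 [508.4 277.7 100.9] [50 52 55]
187 276 [509.  273.4  97.2] [46 48 50]
180 285 [508.2 272.3 104.1] [53 54 57]
195 220 [500.8 270.   58.4] [208 212 204]
219 200 [511.6 275.8   0. ] [40 37 39]
50 24 294.5
58 179 288.1
66 219 287.7
74 249 287.7
82 399 290.0
90 404 277.1
98 982 274.9
106 1115 274.2
114 465 285.5
122 952 285.0
```

The finger linkage is above z 90, clear of the bar (top 59.5). Starting the push at 20 mm/s.

Request:
move_arm([
  [[1, -4, 0], 0],
  [[1, -9, 0], 0],
  [[1, -13, 0], 0],
  [[1, -15.5, 0], 0],
  [[1, -18, 0], 0],
  [[1, -20.5, 0], 0],
  [[1, -23, 0], 0],
  [[1, -25.5, 0], 0],
  [[1, -28, 0], 0],
  [[1, -30.5, 0], 0],
  [[1, -33, 0], 0],
  [[1, -35.5, 0], 0],
])

```text
time: 13.68
tool_pos: [520.4, 265.7, 50.3]
tcp_rot: [39.6, 89.9, 37.2]
ft_force: [-0.6, 0.9, 1.2]
finger_gap: 0.1
```

Request:
move_arm([
  [[0, -2.5, 0], 0],
  [[0, -5, 0], 0],
  [[0, -7.5, 0], 0],
  [[0, -10, 0], 0],
  [[0, -12.5, 0], 0],
  [[0, -15, 0], 0],
  [[0, -17.5, 0], 0],
  [[0, -20, 0], 0],
  [[0, -22.5, 0], 0],
  [[0, -25, 0], 0],
  [[0, -27.5, 0], 0],
  [[0, -30, 0], 0],
])

```text
time: 15.18
tool_pos: [518.9, 235.4, 50.0]
tcp_rot: [45.0, 89.9, 42.6]
ft_force: [-0.1, 0.5, -0.0]
finger_gap: 0.2
```

Request:
move_arm([
  [[0, -2.5, 0], 0],
  [[0, -5, 0], 0],
  [[0, -7.5, 0], 0],
  [[0, -10, 0], 0],
  [[0, -12.5, 0], 0],
  [[0, -15, 0], 0],
  [[0, -17, 0], 0],
  [[0, -19, 0], 0],
  [[0, -21, 0], 0],
  [[0, -22, 0], 0],
])

```text
time: 16.42
tool_pos: [517.9, 213.3, 49.9]
tcp_rot: [44.7, 89.9, 42.3]
ft_force: [0.5, 0.3, 0.7]
finger_gap: 0.0
```

```bash
python3 - <<'E'
from h import *
s=r.sense(); p,d=r.snapshot('wrist'); print(s['tool_pos'],s['finger_gap'],s['time'],s['ft_force'])
c,f,W=cam('wrist',s); np.savez('w9.npz',p=p,d=d,W=W)
X=cloud(d,c,f,W)
m=(X[...,2]>56)&(X[...,2]<63)&(X[...,0]>490)&(X[...,0]<550)&(X[...,1]<s['tool_pos'][1]-12)&(X[...,1]>s['tool_pos'][1]-60); Q=X[m]; print('bar',len(Q),Q.min(0),Q.max(0),Q.mean(0))
m=(X[...,2]>48)&(X[...,2]<53)&(X[...,0]>450)&(X[...,0]<486)&(X[...,1]<215)&(X[...,1]>100); Q=X[m]; print('near lip',len(Q),np.percentile(Q[:,1],[90,98,100]))
E
```

```text
[517.91543214 213.31212477  49.93818923] 0.01916539844056871 16.425 [0.53048245 0.29757878 0.6583106 ]
bar 1162 [492.55134073 187.20550061  56.00184954] [537.03207534 201.13742759  62.69614437] [509.6339187  194.12789303  58.73361707]
near lip 3579 [187.09077432 195.02096832 197.18166746]
```

The bar is about 10 mm short of home, so the rib is about to meet the ridge. From here I go slower, in short calls, watching the force.

Request:
move_arm([
  [[0, -1.5, 0], 0],
  [[0, -3, 0], 0],
  [[0, -4.5, 0], 0],
  [[0, -6, 0], 0],
  [[0, -7.5, 0], 0],
  [[0, -9, 0], 0],
])

```text
time: 17.23
tool_pos: [518.3, 205.6, 50.9]
tcp_rot: [50.4, 89.8, 48.0]
ft_force: [-0.4, 7.0, 3.0]
finger_gap: 0.0
```

Request:
move_arm([
  [[0, -1.5, 0], 0],
  [[0, -3, 0], 0],
  [[0, -4.5, 0], 0],
  [[0, -6, 0], 0],
])

```text
time: 17.73
tool_pos: [518.2, 200.5, 51.1]
tcp_rot: [56.6, 89.7, 54.1]
ft_force: [-0.0, 6.4, 0.2]
finger_gap: -0.3
```

Request:
move_arm([
  [[0, -1.5, 0], 0],
  [[0, -3, 0], 0],
  [[0, -4.5, 0], 0],
  [[0, -6, 0], 0],
])

```text
time: 18.23
tool_pos: [518.0, 195.3, 51.2]
tcp_rot: [61.2, 89.6, 58.8]
ft_force: [-0.1, 5.7, -0.2]
finger_gap: -0.1
```

Request:
move_arm([
  [[0, -1.2, 0], 0],
  [[0, -2.4, 0], 0],
  [[0, -3.6, 0], 0],
])

```text
time: 18.6
tool_pos: [517.9, 193.6, 51.3]
tcp_rot: [68.2, 89.4, 65.8]
ft_force: [0.2, 12.9, -1.2]
finger_gap: -0.1
```

Request:
move_arm([
  [[0, -1.2, 0], 0],
  [[0, -2.4, 0], 0],
  [[0, -3.6, 0], 0],
])

```text
time: 18.98
tool_pos: [517.8, 192.5, 51.6]
tcp_rot: [71.8, 89.2, 69.4]
ft_force: [0.5, 12.5, -1.6]
finger_gap: 0.1
```

Request:
move_arm([
  [[0, -2.4, 0], 0],
  [[0, -3.2, 0], 0],
  [[0, -3.8, 0], 0],
  [[0, -4.2, 0], 0],
])

```text
time: 19.48
tool_pos: [517.5, 190.0, 51.5]
tcp_rot: [74.0, 89.0, 71.7]
ft_force: [0.7, 9.3, -2.5]
finger_gap: 0.1
```

Request:
move_arm([
  [[0, -2, 0], 0],
  [[0, -2.8, 0], 0],
  [[0, -3.4, 0], 0],
  [[0, -4, 0], 0],
])

```text
time: 19.98
tool_pos: [517.2, 186.4, 51.3]
tcp_rot: [75.0, 89.0, 72.7]
ft_force: [0.5, 7.0, -0.8]
finger_gap: 0.0
```

Request:
move_arm([
  [[0, -1.5, 0], 0],
  [[0, -2.5, 0], 0],
  [[0, -3.2, 0], 0],
  [[0, -3.8, 0], 0],
])

```text
time: 20.48
tool_pos: [517.3, 185.7, 51.9]
tcp_rot: [76.0, 88.7, 73.7]
ft_force: [-0.4, 18.7, -0.2]
finger_gap: -0.1
```

18.7 N and the cover has stopped moving, so it is probably home. I'll back off, lift, and check.

Request:
move_arm([
  [[0, 4, 0], 0],
  [[0, 10, 0], 0],
  [[0, 16, 0], 0],
  [[-10, 20, -3], 0],
  [[-40, 22, -10], 0],
  [[-85, 22, -20], 0],
  [[-130, 0, -35], 0],
  [[-150, -30, -50], 0],
  [[-150, -50, -50], 0],
  [[-150, -50, -50], 0],
  [[-150, -50, -50], 0],
])

```text
time: 21.85
tool_pos: [464.3, 134.9, 200.6]
tcp_rot: [76.3, 88.7, 74.0]
ft_force: [1.1, -0.1, -0.3]
finger_gap: 0.1
```

```bash
python3 - <<'E'
from h import *
s=r.sense(); p,d=r.snapshot('wrist'); print(s['tool_pos'],s['tcp_rot'],s['time'],s['ft_force'])
c,f,W=cam('wrist',s); np.savez('w10.npz',p=p,d=d,W=W); X=cloud(d,c,f,W)
cv2.imwrite('pics/w10.png',cv2.resize(p[130:330,40:380],None,fx=2.3,fy=2.3,interpolation=cv2.INTER_CUBIC)[:,:,::-1])
m=(X[...,2]>56)&(X[...,2]<63)&(X[...,0]>490)&(X[...,0]<550)&(X[...,1]<200)&(X[...,1]>140); Q=X[m]; print('bar',len(Q),np.percentile(Q,[2,98],axis=0).round(1),cv2.minAreaRect(Q[:,:2].astype(np.float32)))
m=(X[...,2]>48)&(X[...,2]<53)&(X[...,0]>450)&(X[...,0]<600)&(X[...,1]<215)&(X[...,1]>-50)&((X[...,0]<488)|(X[...,0]>548)|(X[...,1]<30)); Q=X[m]; R=cv2.minAreaRect(Q[:,:2].astype(np.float32)); print(R,cv2.boxPoints(R))
E
```

```text
[464.29358472 134.8650092  200.5939632 ] [76.3108914  88.69620753 73.98270634] 21.85 [ 1.1031422  -0.10649672 -0.31066479]
bar 417 [[493.  161.3  56.9]
 [540.1 173.2  61.4]] ((516.8576049804688, 167.56524658203125), (12.640044212341309, 49.159912109375), 87.88739013671875)
((514.4115600585938, 85.71440124511719), (190.39796447753906, 90.25155639648438), 87.83206176757812) [[465.71683    -7.7093964]
 [555.9038    -11.123489 ]
 [563.1063    179.1382   ]
 [472.9193    182.55229  ]]
```

```bash
python3 -c "
from h import *
print(r.sense()['qd'].round(2)); print(r.hand_in())"
```

```text
[ 0.3   0.45  0.01 -0.11 -0.02 -0.12]
the job is handed in; nothing more can be done
None
```

The vial is standing in the free pocket, the cover is pushed over the ridge and home, and the job is handed in at about 22 s of the 64 s allowed. The hand-in gives no verdict, so the result rests on my own checks.

- **Vial:** I gripped it by the cap, carried it upright, and lowered it into the pocket. Before closing the cover, its cap was level with the fixed neighbour (both measured at 38.7 mm) and 38 mm away along the row. I could not check it again, because the closed cover hides it.
- **Cover:** I pushed the rear of the grip bar with shut fingers at 20 mm/s or slower. The block slid against its frame, the rib crossed at about 13 N, and I stopped at 18.7 N. After backing off, the bar measured 81.9 mm behind the block's centre. That puts the cover at x = -3.9 mm against a nominal home of -4 mm, and straight to within about 0.1°.
- **What was not checked:**
  - The final camera picture could not be viewed because the 12-picture limit was reached, so the last check is from depth measurements only.
  - I did not re-measure the jars and marker, but the arm stayed well clear of them.
- **Odd reading:** The gripper showed about 9 mm on the 12 mm vial, probably because only the fingertips held it. The vial did not slip.

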